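Lock a loaded jar tray under a push-push hold-down clamp

TASK

Get the pigment jars ready for opening: stand every tall jar from the table upright in the plywood tray, slide the tray so that the ring mark on its tongue sits centred under the foot of the grey hold-down clamp, and push the clamp's black knob so that it stays latched down with its foot on the mark. The clamp is push-push: one full push to the stop latches it down, the next full push lets it spring up again; it was left latched down and empty, and two or three tall jars are out, so look first and check how it ended up after each push. Leave the short wide jars and the other things on the table where they are.

Things in the scene. Friction and masses are not known exactly. Their poses are not given: they have to be found in the camera images.
- knob_top (a point): centre of the top of the clamp's knob, a black mushroom button 38 mm across and 23 mm tall on a steel rod that runs straight up and down through the clamp's grey head; pressed from above. Top 156 mm above the table when up, about 131 mm latched down, 122.5 mm at its stop. The head's top is at 117 mm.
- knob (a joint): press depth of the knob (m): 0 up, about 0.025 latched down, 0.0335 at its rigid stop; starts latched. From up, a push to the stop and release leaves it latched; from latched, a push to the stop and release lets a spring lift it to 0. A push short of 0.032 may change nothing. It takes 4 N at first, about 10 N at the stop, or about 13 N with the tray under the foot.
- foot_tip (a point): centre of the underside of the clamp's foot, a black rubber disc 18 mm across below the head; moves with the knob and gives up to 20 mm on a soft spring of its own. Height above the table: 29 mm when up, 3 mm latched with nothing under it, 10 mm latched on the tray's tongue. The tongue (10 mm thick) passes beneath only when the knob is up.
- stand: the clamp's stand, fixed to the table; origin on the table straight below the foot, x axis level from the foot towards the column. Column and base plate (110 mm wide) begin 45 mm beyond the foot at +x; the head, 50 mm wide, 50 to 112 mm above the table, spans x = -20 to +105 mm.
- tray: loose plywood tray that slides on the table, 0.45 kg; origin at the centre of its underside, z up. Inside 74 mm (x) by 206 mm (y): three tall jars in a row along y. Floor 10 mm high; walls 5 mm thick, 26 mm high. A tongue 56 mm wide and 10 mm thick runs out to x = +115 mm and carries the ring mark; the grip stands at x = -92 mm.
- mark (a point): centre of the ring mark (dark ring 29 mm across with a dot) on top of the tray's tongue, at x = +90 mm, y = 0, z = 10 mm in the tray's frame
- grip (a point): gripping point of the tray's upright wooden grip, a paddle 34 mm (tray x) by 14 mm (tray y), from 10 to 95 mm high, at x = -92 mm, y = 0 of the tray; the point lies 75 mm above the table, 20 mm below the paddle's top. Pinch it across the tray's y axis and drag.
- jar_a_mid (a point): centre (55 mm above its underside) of a tall pigment jar with a fixed screw cap, 58 mm across, 111 mm tall, loose, about 0.25 kg, weight low down; stands on the table at the start; may be absent. z axis up along the jar.
- jar_b_mid (a point): centre (55 mm above its underside) of a tall pigment jar with a fixed screw cap, 58 mm across, 111 mm tall, loose, about 0.25 kg, weight low down; stands on the table at the start; may be absent. z axis up along the jar.
- jar_c_mid (a point): centre (55 mm above its underside) of a tall pigment jar with a fixed screw cap, 58 mm across, 111 mm tall, loose, about 0.25 kg, weight low down; stands on the table at the start; may be absent. z axis up along the jar.
- jar_d_mid (a point): centre (55 mm above its underside) of a tall pigment jar with a fixed screw cap, 58 mm across, 111 mm tall, loose, about 0.25 kg, weight low down; stands on the table at the start; may be absent. z axis up along the jar.
- squat_a: a short wide pigment jar, 78 mm across, 82 mm tall; not to be loaded, leave it; origin at its underside
- squat_b: a short wide pigment jar, 78 mm across, 82 mm tall; not to be loaded, leave it; origin at its underside
- squat_c: a short wide pigment jar, 78 mm across, 82 mm tall; not to be loaded, leave it; origin at its underside
- tile: tile, 80 x 106 x 6 mm; leave it; origin at its underside
Things that resemble listed ones, but are neither listed nor needed, are in the scene too. Leave any blue or yellow look-alike of the part that bears jar_a_mid alone.

How it is judged:
By the outcome, as a careful person would: the job done as asked, in the order asked, and still so for the second after the job is handed in, with the robot touching nothing.
Of jar_a, jar_b, jar_c, jar_d only 2 to 3 are there at a start; the rules pass over those that are not, and their reading is None.
At some moment in a run one of tray, jar_a, jar_b, jar_c, jar_d may be knocked a few centimetres aside while the robot is not near it.
It also fails if it takes over 210 s, if anything falls off the work surface, if the arm or the gripper's body presses on something with over 40 N, if the wrist force passes 120 N, or if a joint passes its speed limit or range.

ROBOT

A 7-joint arm with a two-finger parallel gripper is mounted at the origin on a cart in front of the work surface, level with it; the furniture and walls round the work are solid. World frame = base frame: x ahead of the robot, y to its left, z up, the work surface at z = 0. Lengths are in m, angles in degrees, forces in N, time in s.
With the tool pointing down it reaches from about 0.425 to 0.875 m from the base axis. Payload 4.7 kg.
Tool frame: the origin (TCP) lies midway between the tips of the shut fingers; the grasp point (between the pads) lies 19 mm behind it; z points along the fingers, y is the line along which they close (so a half turn about z gives the same grasp; the last joint's range is limited). The gripper opens to 87 mm and grips with 3 to 60 N. Pads are 19 mm wide; open, the fingers measure 117 mm over their backs; the gripper's body (75 mm by 190 mm) begins 51 mm behind the grasp point.
Start: joints at [68.474, 18.392, -4.016, 83.108, 1.295, 78.541, -3.26], TCP at [0.247, -0.601, 0.223] pointing down, gripper open.
Joint ranges: [-163.93, 163.93], [-17.29, 119.83], [-79.2, 71.16], [3.27, 140.29], [-89.18, 269.18], [5.43, 117.66], [-154.24, 154.24]. Speed limits (degrees/s): [147.25, 147.25, 180, 180, 180, 180, 180].

INTERFACE

Orientations are given as [roll, pitch, yaw] about the fixed x, y, z axes, in that order (R = Rz(yaw) Ry(pitch) Rx(roll)).
In Python, from cell import env, viewer, boxes_of, masks_of gives the robot as it stands. The module is installed in compiled form; this text tells all that it offers.
- The arm moves only by the tool apply_moves, never from a script. Its argument "moves" is a list of rows, each a list of 7 numbers: the shift along the tool's x, y, z scaled (see below), then the turn, a rotation vector about the tool's x, y, z scaled (see below), then the opening, from 0 (shut) to 1 (fully open). A call has 1 to 20 rows; each row is the pose to reach, as a shift and turn from the pose commanded when the call began, along the tool's axes at that moment; what a row does not reach only later rows make up. The controller multiplies each number of a shift by 0.2 m and each number of a turn by 1.5 rad. A row lasts 1/10 s, in which the tool goes at most 50 mm and 8.59 degrees, less where a joint would pass 70% of its speed; a pose out of reach is approached as far as the arm can. A call with a number of a shift or a turn outside -1 to 1 is refused whole. A call with a gripper value outside its range is refused whole. The fingers move at their own pace and stop on an object; "grip_force" is the grip in N (left out, the last holds). Time passes only in rows, so rows that repeat a pose let the fingers close. It gives the time, the measured TCP pose, the force, the opening and the grip force at its end, in the units of the state.
- env.get_obs(): the state, without advancing time (a new reading comes with each control period).
- viewer.read_camera(name): name is "scene" or "top"; returns the picture (480x640x3 uint8, red, green, blue); there is no depth.
- viewer.get_calibration(name): a dict with "fov_y" (degrees; the focal length in pixels is half the picture's height over the tangent of half this angle, whatever the lens; pixels are square), "cx", "cy" (the principal point, pixels), "position" and "orientation" of the camera in the world. Camera axes: x right, y up, looking along -z (the intrinsics and any distortion apply to the point x, -y, -z); pixel columns grow to the right and rows downward; lengths in m; the calibration is good to about 2 mm. A picture is of the moment at which its call begins. get_calibration takes no time and is no camera call.
- env.sign_off(): hands the job in; it is judged then, once.
Trained networks look in the newest picture that a camera, given by its name, has taken for a name from the list of things; names that differ only in an ending like _2 or _b are one class to them, and where a whole thing is asked for, a point or a joint stands for the part that bears it (a point fixed in the world has none). Each returns a list of dicts, best first, with "conf" (0 to 1); they miss things now and then, are a little off and sometimes report something else, mostly with a low value. They report only what shows in the picture. A call takes as long as a camera call. They do not tell look-alikes from the thing itself.
- boxes_of(camera, target): "location" ([column, row] in pixels, amid what is visible of it).
- masks_of(camera, target): "pixels" (480x640 bool, what is visible of it) and "location" ([column, row] in pixels, amid what is visible of it).
The state is a dict: "time_s": time; "qpos": joint angles; "joint_velocities": joint speeds; "effort": joint torques, N m; "tool_pos": TCP position; "tool_rot": TCP orientation; "force": force on the tool from outside, world axes, zero at the start; "wrist_torque": the same for the moment, N m; "grip_width": finger opening in m; "grasp_force": force on a finger pad.
Only numpy, scipy, OpenCV 4.12 (cv2) and the standard library are available. Lean on these libraries where they do the work, as an engineer would, in place of code of your own. Each camera call takes 0.05 s, during which the arm holds its last target. There are 200 camera calls.

## Working session

There is one attempt and no reset: what is moved stays moved. The work goes in short steps, Python scripts to look and compute and a tool call to move; the robot and the scene stay as the last step left them, time stands still between calls to the robot, and variables do not carry over. Pictures are saved under pics/ and viewed, at most 14 in all, crops included, and the job is handed in when it is done.

Besides the shell and the picture viewer there is one more tool, called after ">>>" by a JSON object that holds its "method" and its "body". apply_moves: Moves the arm, as the interface text tells. Shifts and turns lie within -1 to 1; 1 stands for 0.2 m of shift or 1.5 rad of turn. Its arguments: {"type":"object","properties":{"moves":{"type":"array","items":{"type":"array","items":{"type":"number","minimum":-1,"maximum":1}}},"grip_force":{"type":"number"}},"required":["moves"]}

```bash
mkdir -p pics; ls; cat > h.py <<'E'
import numpy as np, cv2
from cell import env, viewer, boxes_of, masks_of
from scipy.spatial.transform import Rotation as R
def shot(c,f):
    im=viewer.read_camera(c); cv2.imwrite('pics/'+f,im[:,:,::-1]); return im
E
python3 - <<'E'
from h import *
for c in('scene','top'):
    shot(c,c+'0.png'); print(c,viewer.get_calibration(c))
    for t in ('knob_top','foot_tip','stand','tray','mark','grip','jar_a_mid','squat_a','tile'):
        print(t,[(np.round(d['location']).tolist(),round(d['conf'],2)) for d in boxes_of(c,t)])
print(env.get_obs())
E
```

```text
pics
scene {'fov_y': 55.1674201095838, 'cx': 319.299754547144, 'cy': 242.9440729623909, 'position': array([-0.40626754,  0.76830138,  0.7261693 ]), 'orientation': array([  64.73600393,   -0.93416012, -128.67731293])}
knob_top [([286.0, 248.0], 0.55), ([203.0, 276.0], 0.24)]
foot_tip [([202.0, 276.0], 0.41)]
stand [([269.0, 262.0], 0.57)]
tray [([256.0, 309.0], 0.96)]
mark [([254.0, 306.0], 0.73)]
grip [([254.0, 311.0], 0.95), ([370.0, 270.0], 0.15)]
jar_a_mid [([412.0, 277.0], 0.92), ([368.0, 268.0], 0.77), ([458.0, 249.0], 0.62), ([300.0, 242.0], 0.59), ([269.0, 261.0], 0.22)]
squat_a [([202.0, 277.0], 0.86), ([428.0, 241.0], 0.68), ([224.0, 262.0], 0.65)]
tile [([253.0, 306.0], 0.42)]
top {'fov_y': 53.97707491912896, 'cx': 324.4731643046191, 'cy': 246.7372600836515, 'position': array([ 0.44835098, -0.0509854 ,  1.2352791 ]), 'orientation': array([  4.60399843,   1.66470939, -91.50749929])}
knob_top [([285.0, 205.0], 0.58)]
foot_tip []
stand [([288.0, 180.0], 0.67), ([285.0, 207.0], 0.53)]
tray [([224.0, 247.0], 0.78)]
mark [([225.0, 250.0], 0.9)]
grip [([224.0, 247.0], 0.89)]
jar_a
[... 218 characters left out ...]
s': 1.0, 'qpos': array([68.47293114, 18.39245128, -4.0169285 , 83.10901432,  1.29423875,
       78.54056714, -3.26010052]), 'joint_velocities': array([-0.05741321,  0.01484486,  0.04453638,  0.05582381, -0.09044957,
        0.09873242,  0.03850968]), 'effort': array([ 6.81036563e-04, -4.91110182e+01, -4.02697362e-01, -3.12779009e+01,
       -6.37047482e-02,  3.36966268e-02,  1.96197499e-05]), 'tool_pos': array([ 0.24700246, -0.6012511 ,  0.22256781]), 'tool_rot': array([1.79996937e+02, 1.77407355e-03, 2.23364318e+01]), 'force': array([-0.06610292,  0.86699151,  0.07947208]), 'wrist_torque': array([ 0.00291212, -0.01212793, -0.01609902]), 'grasp_force': 0.0, 'grip_width': 0.08698304920363972}
```

View pics/scene0.png

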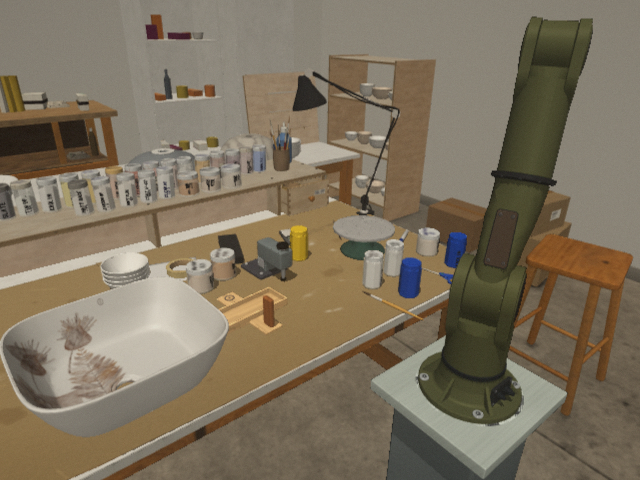

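View pics/top0.png

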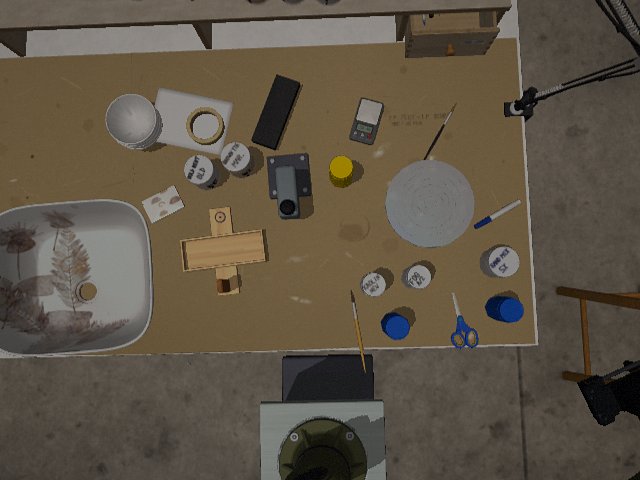

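Two white tall jars (top view ≈(373,284) and (418,276)). The blue and yellow ones are look-alikes, and the squats are at (199,170), (236,157) and (501,261). The tray is at (224,250) with its mark at (220,216) and grip at (226,286). The clamp knob is at (287,207), latched down, with the column towards +x. Next I'll fit the poses.

```bash
cat >> h.py <<'E'
from scipy.optimize import least_squares
CAL={c:viewer.get_calibration(c) for c in('scene','top')}
def proj(c,P):
    k=CAL[c]; f=240/np.tan(np.radians(k['fov_y']/2))
    q=R.from_euler('xyz',k['orientation'],degrees=True).inv().apply(np.atleast_2d(P)-k['position'])
    return np.c_[k['cx']+f*q[:,0]/-q[:,2], k['cy']-f*q[:,1]/-q[:,2]]
def ray(c,uv,z):
    k=CAL[c]; f=240/np.tan(np.radians(k['fov_y']/2))
    d=R.from_euler('xyz',k['orientation'],degrees=True).apply([(uv[0]-k['cx'])/f,-(uv[1]-k['cy'])/f,-1])
    return (k['position']+d*(z-k['position'][2])/d[2])[:2]
def hullc(c,P):
    h=cv2.convexHull(proj(c,P).astype(np.float32)); m=cv2.moments(h); return np.array([m['m10']/m['m00'],m['m01']/m['m00']])
a=np.linspace(0,2*np.pi,40)
def cyl(x,y,r,z0,z1): return np.array([[x+r*np.cos(t),y+r*np.sin(t),z] for t in a for z in(z0,z1)])
def cfit(c,mask,r,z0,z1):
    "xy of a cylinder whose projected outline has the mask's centroid"
    v,u=np.nonzero(mask); t=np.array([u.mean(),v.mean()])
    return least_squares(lambda p:hullc(c,cyl(*p,r,z0,z1))-t,ray(c,t,(z0+z1)/2)).x
def jars(c,z0=0.):
    im=viewer.read_camera(c); out=[]
    for d in masks_of(c,'jar_a_mid'):
        m=d['pixels']
        if d['conf']<.3 or m.sum()<50: continue
        s=np.median(im[m],0)
        out.append((c,np.round(d['location']),round(d['conf'],2),int(m.sum()),s,np.round(cfit(c,m,.029,z0,z0+.111),4)))
    return out
def tray(x,y,yaw,P):
    return R.from_euler('z',yaw,degrees=True).apply(np.atleast_2d(P))+[x,y,0]
E
python3 - <<'E'
from h import *
for c in('scene','top'):
    for j in jars(c): print(*j)
    for n in('knob_top','mark','grip','tray','stand','squat_a','tile'):
        for d in masks_of(c,n):
            m=d['pixels']
            if d['conf']<.3: continue
            v,u=np.nonzero(m); r=cv2.minAreaRect(np.c_[u,v].astype(np.float32))
            print(c,n,round(d['conf'],2),m.sum(),np.round([u.mean(),v.mean()],1),[np.round(k,1) for k in r], cfit(c,m,.019,.108,.131).round(4) if n=='knob_top' else cfit(c,m,.039,0,.082).round(3) if n=='squat_a' else '')
im=cv2.imread('pics/top0.png')
cv2.imwrite('pics/crop0.png',cv2.resize(im[130:310,150:350],None,fx=4,fy=3.3333,interpolation=cv2.INTER_CUBIC) if 0 else cv2.resize(im[145:305,160:340],None,fx=3.7,fy=3.7,interpolation=cv2.INTER_CUBIC))
E
```

```text
scene [373. 269.] 0.92 741 [164. 158. 145.] [ 0.4512 -0.1419]
scene [410. 276.] 0.91 816 [ 37.  56. 114.] [ 0.3503 -0.1955]
scene [300. 240.] 0.84 555 [172. 138.  36.] [ 0.7454 -0.0787]
scene [454. 251.] 0.81 613 [ 32.  52. 111.] [ 0.39 -0.47]
scene knob_top 0.49 94 [282.6 254. ] [array([282.5, 260. ]), array([38.,  9.]), np.float64(90.0)] [0.5963 0.0909]
scene mark 0.77 2081 [253.1 309.1] [array([254.2, 311.8]), array([45.7, 68.6]), np.float64(82.3)] 
scene grip 0.68 2139 [253.6 309.3] [array([255., 312.]), array([45.6, 69.3]), np.float64(80.8)] 
scene tray 0.83 2032 [253.3 309.1] [array([254.3, 311.8]), array([45.7, 68.5]), np.float64(82.3)] 
scene stand 0.86 1422 [270.1 258.3] [array([269. , 257.8]), array([45.5, 44.3]), np.float64(23.6)] 
scene stand 0.35 825 [200.1 275.2] [array([199.5, 276. ]), array([34., 27.]), np.float64(90.0)] 
scene squat_a 0.78 572 [427.7 241.2] [array([427.9, 241.2]), array([21.6, 28.7]), np.float64(7.1)] [ 0.502 -0.467]
scene squat_a 0.68 738 [223.3 263. ] [array([223.4, 263.2]), array([33., 25.]), np.float64(80.5)] [0.787 0.189]
top [342. 172.] 0.66 65
[... 548 characters left out ...]
.3 250.4] [array([223.3, 250.7]), array([76.5, 80.9]), np.float64(41.2)] 
top stand 0.61 2221 [288.5 182. ] [array([289.4, 186.1]), array([64.4, 41.6]), np.float64(85.2)] 
top squat_a 0.97 940 [202.3 172.4] [array([202.3, 172.8]), array([38.2, 29. ]), np.float64(45.0)] [0.747 0.291]
top squat_a 0.73 1079 [498.8 261.5] [array([499. , 261.5]), array([31., 40.]), np.float64(90.0)] [ 0.495 -0.453]
top squat_a 0.72 893 [237.9 160.1] [array([237.8, 160.3]), array([36.8, 29. ]), np.float64(45.0)] [0.776 0.199]
top tile 0.93 910 [162.9 203.3] [array([162.7, 203.4]), array([25.5, 37.6]), np.float64(63.4)] 
top tile 0.74 2311 [289.1 181.9] [array([289.8, 185.4]), array([65.7, 42.8]), np.float64(86.8)]
```

View pics/crop0.png

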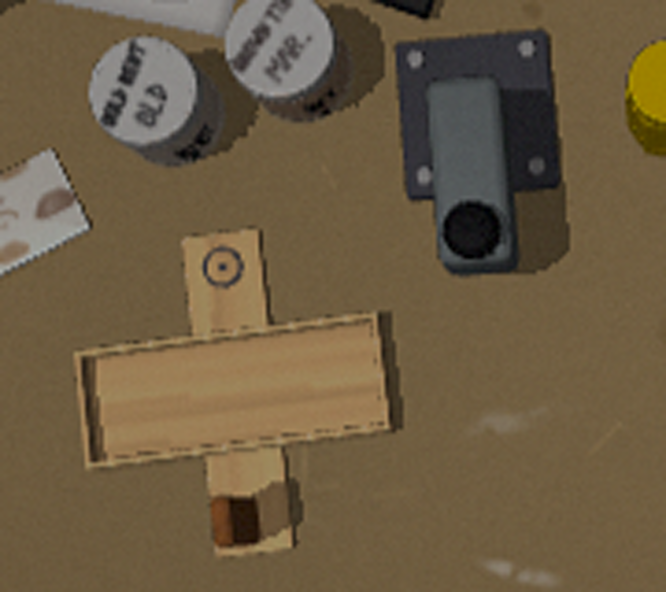

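```bash
cat >> h.py <<'E'
TP=np.array([[42,108,26],[42,-108,26],[-42,-108,26],[-42,108,26],[90,0,10],[115,28,10],[115,-28,10],[-75,-7,95],[-75,7,95],[-109,7,95],[-109,-7,95]])/1000.
def trayfit(uv,c='top',idx=range(7)):
    P=TP[list(idx)]; uv=np.array(uv,float)
    s=least_squares(lambda p:(proj(c,tray(*p,P))-uv).ravel(),[.5,.2,0],x_scale=[.1,.1,30])
    return s.x,s.fun.reshape(-1,2)
E
python3 - <<'E'
from h import *
cr=lambda p:(np.array(p)+.5)/3.7-.5+[160,145]
uv=cr([(76,353),(378,312),(391,430),(86,467),(222,267),(183,239),(259,230)])
x,r=trayfit(uv); print('tray',x.round(4),'\n',r.round(1))
print('knob',ray('top',cr((471,230)),.131))
B=[ray('top',cr(p),.005) for p in((397,44),(549,30),(560,185),(408,198))]
print('base',np.round(B,4),[np.linalg.norm(B[i]-B[i-1]).round(4) for i in range(4)])
print('jar tops by hand',[ray('top',p,.111).round(4) for p in((374,284),(419,276.5))])
# white caps by brightness
im=cv2.imread('pics/top0.png'); g=im.min(2)
for (u,v) in((374,284),(418,276)):
    w=g[v-24:v+24,u-24:u+24]; 
    n,l,s,ce=cv2.connectedComponentsWithStats((w>95).astype(np.uint8)); i=1+s[1:,4].argmax(); print(s[i],ce[i]+[u-24,v-24])
cv2.imwrite('pics/crop1.png',cv2.resize(im[235:345,340:450],None,fx=5,fy=5,interpolation=cv2.INTER_CUBIC))
for P in [(.27,-.6,.2)]: print(proj('top',P))
E
```

```text
tray [0.5451 0.2463 5.6735] 
 [[-0.5 -0.5]
 [-0.  -0. ]
 [ 0.2  0.2]
 [ 0.   0.8]
 [ 0.6  0.2]
 [-0.3 -0.2]
 [ 0.  -0.5]]
knob [0.63575447 0.06536025]
base [[0.7944 0.1295]
 [0.8009 0.0194]
 [0.6877 0.0142]
 [0.6817 0.1234]] [np.float64(0.1129), np.float64(0.1103), np.float64(0.1134), np.float64(0.1094)]
jar tops by hand [array([ 0.4477, -0.1359]), array([ 0.4626, -0.2427])]
[ 11  13  25  24 373] [373.89812332 284.39142091]
[ 14  13  23  24 363] [419.25619835 276.11019284]
[[598.74919501 361.97135194]]
```

View pics/crop1.png

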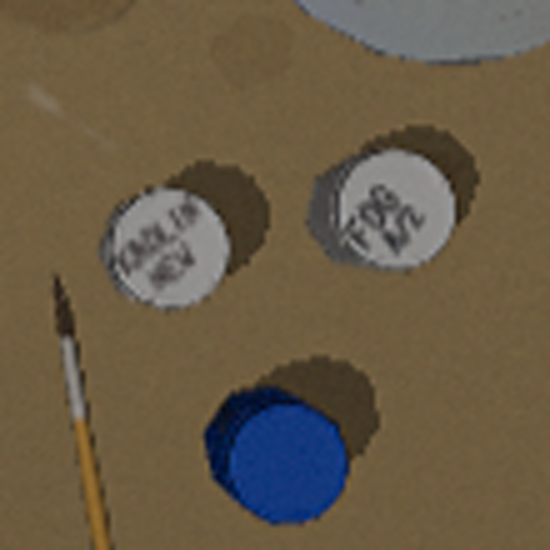

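```bash
cat >> h.py <<'E'
def go(x,y,z,yaw,p=None,rot=None):
    "scaled move from pose (default: measured) to tool-down world pose"
    o=env.get_obs(); p=o['tool_pos'] if p is None else p; rot=o['tool_rot'] if rot is None else rot
    A=R.from_euler('xyz',rot,degrees=True); B=R.from_euler('xyz',[180,0,yaw],degrees=True)
    s=A.inv().apply(np.array([x,y,z])-p)/.2; w=(A.inv()*B).as_rotvec()/1.5
    print('move',np.round(s,3).tolist(),np.round(w,3).tolist())
E
python3 - <<'E'
from h import *
go(.463,-.243,.2,95.7)
E
```

```text
move [1.68, -1.247, 0.113] [0.0, 0.0, -0.854]
```

>>> {"method": "apply_moves", "body": {"moves": [[0.4,-0.3,0,0,0,-0.2,1],[0.84,-0.62,0,0,0,-0.5,1],[0.84,-0.62,0,0,0,-0.854,1],[0.84,-0.62,0,0,0,-0.854,1],[0.84,-0.62,0,0,0,-0.854,1],[0.84,-0.62,0,0,0,-0.854,1],[0.84,-0.62,0,0,0,-0.854,1],[0.84,-0.62,0,0,0,-0.854,1],[0.84,-0.62,0,0,0,-0.854,1],[0.84,-0.62,0,0,0,-0.854,1],[0.84,-0.62,0,0,0,-0.854,1]]}}

```text
time_s: 3.0
tool_pos: [0.3552, -0.4228, 0.2227]
tool_rot: [180.0, 0.0, 95.6]
force: [0.9, 0.4, 0.3]
grip_width: 0.0868
grasp_force: 0.0
```

```bash
python3 - <<'E'
from h import *
print(env.get_obs()['qpos'].round(1))
for j in jars('top'): print(*j)
go(.463,-.243,.2,95.7)
E
```

```text
[ 62.7   7.3 -16.9  96.8   2.2  76.3  51.1]
top [395. 327.] 0.94 571 [ 18.  56. 127.] [ 0.3458 -0.1855]
top [343. 171.] 0.7 595 [159. 131.   0.] [ 0.7333 -0.0654]
top [369. 283.] 0.64 487 [136. 134. 133.] [ 0.4485 -0.1333]
top [499. 308.] 0.56 545 [ 7. 26. 62.] [ 0.3782 -0.4409]
move [0.841, 0.624, 0.113] [0.0, 0.0, -0.001]
```

>>> {"method": "apply_moves", "body": {"moves": [[0.841,0.624,0,0,0,0,1],[0.841,0.624,0,0,0,0,1],[0.841,0.624,0,0,0,0,1],[0.841,0.624,0,0,0,0,1],[0.841,0.624,0,0,0,0,1],[0.841,0.624,0.3,0,0,0,1],[0.841,0.624,0.5,0,0,0,1],[0.841,0.624,0.6,0,0,0,1],[0.841,0.624,0.7,0,0,0,1],[0.841,0.624,0.833,0,0,0,1],[0.841,0.624,0.833,0,0,0,1],[0.841,0.624,0.833,0,0,0,0.5],[0.841,0.624,0.833,0,0,0,0.4],[0.841,0.624,0.833,0,0,0,0.4],[0.841,0.624,0.833,0,0,0,0.4],[0.841,0.624,0.833,0,0,0,0.4],[0.841,0.624,0.833,0,0,0,0.4]], "grip_force": 20}}

```text
time_s: 4.8
tool_pos: [0.4628, -0.2434, 0.0569]
tool_rot: [180.0, 0.1, 95.7]
force: [-2.1, -0.1, 5.9]
grip_width: 0.0609
grasp_force: 20.0
```

>>> {"method": "apply_moves", "body": {"moves": [[0,0,-0.1,0,0,0,0.4],[0,0,-0.3,0,0,0,0.4],[0,0,-0.5,0,0,0,0.4],[0,0,-0.7,0,0,0,0.4],[0.1,0.05,-0.75,0,0,0,0.4],[0.25,0.1,-0.75,0,0,0,0.4],[0.4,0.15,-0.75,0,0,0,0.4],[0.55,0.2,-0.75,0,0,0,0.4],[0.7,0.25,-0.75,0,0,0,0.4],[0.85,0.3,-0.75,0,0,0,0.4],[1,0.35,-0.75,0,0,0,0.4]]}}

```text
time_s: 5.9
tool_pos: [0.5119, -0.0355, 0.2052]
tool_rot: [-179.9, -0.0, 95.7]
force: [0.9, 0.1, -3.2]
grip_width: 0.061
grasp_force: 20.0
```

>>> {"method": "apply_moves", "body": {"moves": [[0.15,0,0,0,0,0,0.4],[0.3,0,0,0,0,0,0.4],[0.45,0,0,0,0,0,0.4],[0.6,0,0,0,0,0,0.4],[0.75,0,0,0,0,0,0.4],[0.9,0,0,0,0,0,0.4],[1,0,0,0,0,0,0.4],[1,0,0,0,0,0,0.4]]}}

```text
time_s: 6.7
tool_pos: [0.4908, 0.1663, 0.2055]
tool_rot: [-180.0, -0.1, 96.1]
force: [0.5, 0.7, -2.4]
grip_width: 0.0609
grasp_force: 20.0
```

```bash
python3 - <<'E'
from h import *
o=env.get_obs(); print(o['tool_pos'],o['grip_width'],o['grasp_force'])
shot('top','t1.png')
print(tray(.5451,.2463,5.67,[[0,.06,0],[0,-.06,0]]))
go(.539,.306,.2,95.7)
cv2.imwrite('pics/t1c.png',cv2.resize(cv2.imread('pics/t1.png')[140:330,150:400],None,fx=3.1,fy=3.1,interpolation=cv2.INTER_CUBIC))
E
```

```text
[0.49075519 0.1662681  0.20550711] 0.06091996548053334 19.989770063741616
[[0.53917208 0.30600645 0.        ]
 [0.55102792 0.18659355 0.        ]]
move [0.683, 0.311, 0.027] [-0.001, -0.0, 0.003]
```

View pics/t1c.png

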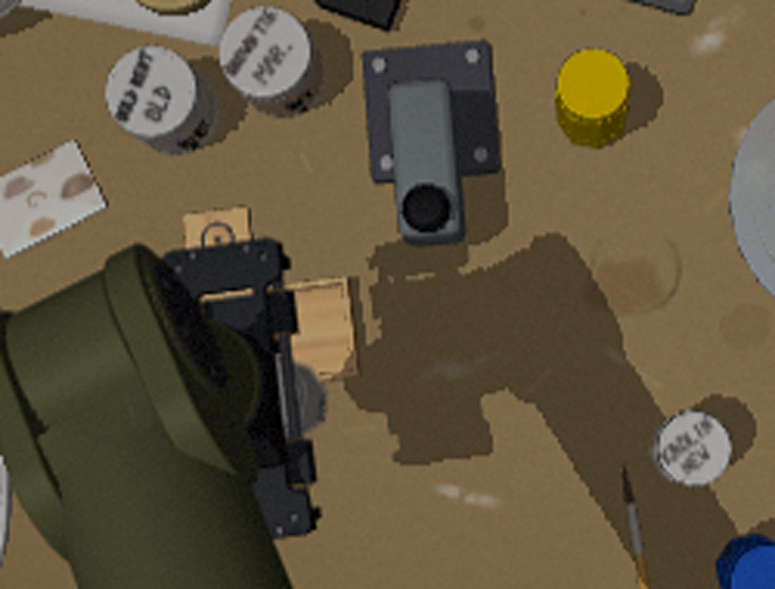

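The mark is still at about (220,216), so the tray hasn't moved, and the jar is held. Placing it now.

>>> {"method": "apply_moves", "body": {"moves": [[0.2,0.1,0,0,0,0,0.4],[0.4,0.2,0,0,0,0,0.4],[0.55,0.28,0,0,0,0,0.4],[0.683,0.311,0,0,0,0.003,0.4],[0.683,0.311,0,0,0,0.003,0.4],[0.683,0.311,0,0,0,0.003,0.4],[0.683,0.311,0.2,0,0,0.003,0.4],[0.683,0.311,0.4,0,0,0.003,0.4],[0.683,0.311,0.5,0,0,0.003,0.4],[0.683,0.311,0.58,0,0,0.003,0.4],[0.683,0.311,0.63,0,0,0.003,0.4],[0.683,0.311,0.66,0,0,0.003,0.4],[0.683,0.311,0.68,0,0,0.003,0.4],[0.683,0.311,0.69,0,0,0.003,0.4],[0.683,0.311,0.69,0,0,0.003,0.4]]}}

```text
time_s: 8.25
tool_pos: [0.5409, 0.3044, 0.0684]
tool_rot: [180.0, -0.0, 95.5]
force: [0.0, -0.3, -2.2]
grip_width: 0.0608
grasp_force: 20.0
```

>>> {"method": "apply_moves", "body": {"moves": [[0,0,0.006,0,0,0,0.4],[0,0,0.008,0,0,0,0.4],[0,0,0.008,0,0,0,0.8],[0,0,0.008,0,0,0,1],[0,0,0.008,0,0,0,1],[0,0,0.008,0,0,0,1],[0,0,0.008,0,0,0,1],[0,0,-0.1,0,0,0,1],[0,0,-0.3,0,0,0,1],[0,0,-0.5,0,0,0,1],[0,0,-0.7,0,0,0,1],[-0.25,0,-0.7,0,0,0,1],[-0.5,0,-0.7,0,0,0,1],[-0.75,0,-0.7,0,0,0,1],[-1,0,-0.7,0,0,0,1]]}}

```text
time_s: 9.75
tool_pos: [0.5596, 0.1032, 0.2082]
tool_rot: [180.0, 0.0, 95.5]
force: [1.1, 0.3, 0.1]
grip_width: 0.0873
grasp_force: 0.0
```

```bash
python3 - <<'E'
from h import *
go(.447,-.135,.2,95.7)
E
```

```text
move [-1.132, -0.675, 0.041] [0.0, 0.0, -0.002]
```

>>> {"method": "apply_moves", "body": {"moves": [[-0.25,-0.16,0,0,0,0,1],[-0.5,-0.33,0,0,0,0,1],[-0.75,-0.5,0,0,0,0,1],[-0.8,-0.6,0,0,0,0,1],[-0.8,-0.6,0,0,0,0,1]]}}

```text
time_s: 10.25
tool_pos: [0.4517, -0.072, 0.2077]
tool_rot: [-179.8, 0.2, 94.9]
force: [-0.3, -0.5, 0.8]
grip_width: 0.087
grasp_force: 0.0
```

```bash
python3 - <<'E'
from h import *
shot('top','t2.png')
for j in jars('top',0): print(*j)
for j in jars('scene',0): print(*j)
go(.447,-.135,.2,95.7)
cv2.imwrite('pics/t2c.png',cv2.resize(cv2.imread('pics/t2.png')[140:330,150:400],None,fx=3.1,fy=3.1,interpolation=cv2.INTER_CUBIC))
E
```

```text
top [395. 328.] 0.73 622 [11. 35. 81.] [ 0.3458 -0.1861]
top [341. 170.] 0.65 574 [163. 134.   0.] [ 0.735  -0.0652]
top [506. 307.] 0.65 789 [ 11.  50. 121.] [ 0.3799 -0.4545]
scene [369. 269.] 0.87 753 [154. 147. 134.] [ 0.4518 -0.1421]
scene [409. 276.] 0.85 787 [ 37.  56. 114.] [ 0.3483 -0.1936]
scene [454. 250.] 0.64 559 [ 34.  56. 121.] [ 0.3932 -0.4745]
move [-0.349, -0.082, 0.04] [0.0, -0.0, -0.001]
```

View pics/t2c.png

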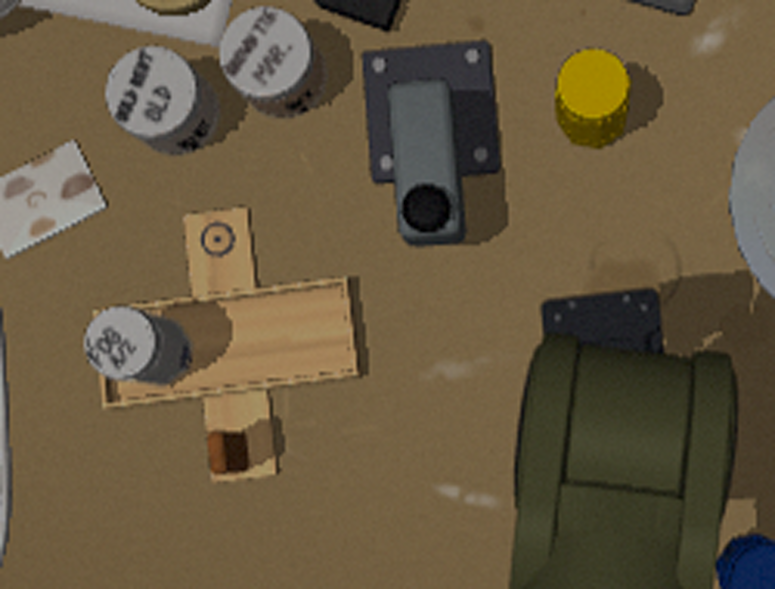

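Jar "FOG" stands upright in the tray's left end, and the tray hasn't moved. The other jar hasn't moved either. Picking it next.

>>> {"method": "apply_moves", "body": {"moves": [[-0.349,-0.082,0,0,0,0,1],[-0.349,-0.082,0,0,0,0,1],[-0.349,-0.082,0,0,0,0,1],[-0.349,-0.082,0.2,0,0,0,1],[-0.349,-0.082,0.4,0,0,0,1],[-0.349,-0.082,0.55,0,0,0,1],[-0.349,-0.082,0.65,0,0,0,1],[-0.349,-0.082,0.756,0,0,0,1],[-0.349,-0.082,0.756,0,0,0,1],[-0.349,-0.082,0.756,0,0,0,0.5],[-0.349,-0.082,0.756,0,0,0,0.4],[-0.349,-0.082,0.756,0,0,0,0.4],[-0.349,-0.082,0.756,0,0,0,0.4],[-0.349,-0.082,0.756,0,0,0,0.4],[-0.349,-0.082,0.756,0,0,0,0.4]]}}

```text
time_s: 12.0
tool_pos: [0.4467, -0.1369, 0.0576]
tool_rot: [179.9, 0.1, 95.5]
force: [1.2, 0.5, 4.2]
grip_width: 0.0608
grasp_force: 20.0
```

>>> {"method": "apply_moves", "body": {"moves": [[0,0,-0.1,0,0,0,0.4],[0,0,-0.3,0,0,0,0.4],[0,0,-0.5,0,0,0,0.4],[0,0,-0.7,0,0,0,0.4],[0.1,0.05,-0.75,0,0,0,0.4],[0.25,0.1,-0.75,0,0,0,0.4],[0.4,0.15,-0.75,0,0,0,0.4],[0.55,0.2,-0.75,0,0,0,0.4],[0.7,0.25,-0.75,0,0,0,0.4],[0.85,0.3,-0.75,0,0,0,0.4],[0.9,0.4,-0.75,0,0,0,0.4],[0.9,0.4,-0.75,0,0,0,0.4]]}}

```text
time_s: 13.2
tool_pos: [0.5091, 0.0527, 0.2063]
tool_rot: [180.0, -0.1, 95.7]
force: [-0.1, -0.3, -1.1]
grip_width: 0.0608
grasp_force: 20.0
```

```bash
python3 - <<'E'
from h import *
im=shot('top','t3.png')
a=cv2.imread('pics/t2.png')[200:310,170:275].astype(int); b=cv2.imread('pics/t3.png')[200:310,170:275].astype(int)
print('tray change',np.abs(a-b).mean(), (np.abs(a-b).max(2)>40).sum())
go(.551,.187,.205,95.7)
E
```

```text
tray change 20.19890331890332 3930
move [0.655, 0.28, 0.005] [-0.001, -0.001, -0.001]
```

```bash
python3 - <<'E'
import cv2
cv2.imwrite('pics/t3c.png',cv2.resize(cv2.imread('pics/t3.png')[140:330,150:400],None,fx=3.1,fy=3.1,interpolation=cv2.INTER_CUBIC))
E
```

```text
(no output)
```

View pics/t3c.png

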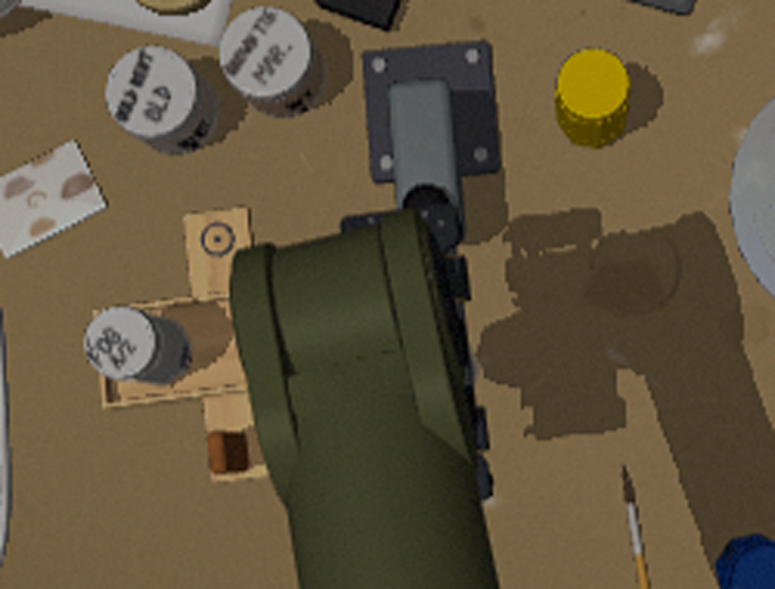

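The tray hasn't moved; the arm was just in the way of the camera. Placing the second jar.

>>> {"method": "apply_moves", "body": {"moves": [[0.2,0.1,0,0,0,0,0.4],[0.4,0.2,0,0,0,0,0.4],[0.55,0.26,0,0,0,0,0.4],[0.655,0.28,0,0,0,0,0.4],[0.655,0.28,0,0,0,0,0.4],[0.655,0.28,0,0,0,0,0.4],[0.655,0.28,0.2,0,0,0,0.4],[0.655,0.28,0.4,0,0,0,0.4],[0.655,0.28,0.5,0,0,0,0.4],[0.655,0.28,0.58,0,0,0,0.4],[0.655,0.28,0.63,0,0,0,0.4],[0.655,0.28,0.66,0,0,0,0.4],[0.655,0.28,0.68,0,0,0,0.4],[0.655,0.28,0.69,0,0,0,0.4],[0.655,0.28,0.69,0,0,0,0.4]]}}

```text
time_s: 14.75
tool_pos: [0.5519, 0.186, 0.0692]
tool_rot: [180.0, 0.0, 95.5]
force: [-0.2, -0.0, -1.6]
grip_width: 0.0606
grasp_force: 20.0
```

>>> {"method": "apply_moves", "body": {"moves": [[0,0,0.004,0,0,0,0.4],[0,0,0.005,0,0,0,0.4],[0,0,0.005,0,0,0,0.8],[0,0,0.005,0,0,0,1],[0,0,0.005,0,0,0,1],[0,0,0.005,0,0,0,1],[0,0,0.005,0,0,0,1],[0,0,-0.1,0,0,0,1],[0,0,-0.3,0,0,0,1],[0,0,-0.5,0,0,0,0.5],[0,0,-0.7,0,0,0,0],[0,0,-0.7,0,0,0,0],[0,0,-0.7,0,0,0,0],[0,0,-0.7,0,0,0,0]]}}

```text
time_s: 16.15
tool_pos: [0.5509, 0.1854, 0.2075]
tool_rot: [-179.9, 0.0, 95.5]
force: [0.1, 0.4, -0.5]
grip_width: 0.0546
grasp_force: 0.0
```

```bash
python3 - <<'E'
from h import *
go(.636,.0655,.2,95.7)
print(env.get_obs()['qpos'].round(0))
E
```

```text
move [-0.637, 0.367, 0.037] [-0.001, 0.0, -0.003]
[ 23.  17. -53.  93.  14.  77. -26.]
```

>>> {"method": "apply_moves", "body": {"moves": [[-0.2,0.12,0,0,0,0,0],[-0.4,0.24,0,0,0,0,0],[-0.637,0.367,0,0,0,0,0],[-0.637,0.367,0,0,0,0,0],[-0.637,0.367,0,0,0,0,0],[-0.637,0.367,0.1,0,0,0,0],[-0.637,0.367,0.2,0,0,0,0],[-0.637,0.367,0.3,0,0,0,0],[-0.637,0.367,0.35,0,0,0,0],[-0.637,0.367,0.35,0,0,0,0]]}}

```text
time_s: 17.15
tool_pos: [0.6348, 0.0673, 0.1368]
tool_rot: [-179.8, -0.0, 95.6]
force: [-0.7, -0.7, 1.3]
grip_width: 0.0007
grasp_force: 0.0
```

>>> {"method": "apply_moves", "body": {"moves": [[0,0,0.01,0,0,0,0],[0,0,0.02,0,0,0,0],[0,0,0.03,0,0,0,0],[0,0,0.04,0,0,0,0],[0,0,0.05,0,0,0,0],[0,0,0.06,0,0,0,0],[0,0,0.07,0,0,0,0],[0,0,0.075,0,0,0,0],[0,0,0.075,0,0,0,0]]}}

```text
time_s: 18.05
tool_pos: [0.6383, 0.0664, 0.1257]
tool_rot: [179.8, 0.0, 95.5]
force: [0.8, -0.7, 7.3]
grip_width: 0.0006
grasp_force: 3.5
```

>>> {"method": "apply_moves", "body": {"moves": [[0,0,0.01,0,0,0,0],[0,0,0.02,0,0,0,0],[0,0,0.025,0,0,0,0],[0,0,0.03,0,0,0,0],[0,0,0.03,0,0,0,0]]}}

```text
time_s: 18.55
tool_pos: [0.6395, 0.0667, 0.1224]
tool_rot: [179.6, 0.1, 95.5]
force: [-1.8, 0.2, 16.2]
grip_width: 0.0002
grasp_force: 8.2
```

>>> {"method": "apply_moves", "body": {"moves": [[0,0,-0.05,0,0,0,0],[0,0,-0.15,0,0,0,0],[0,0,-0.3,0,0,0,0],[0,0,-0.5,0,0,0,0],[0,-0.3,-0.5,0,0,0,0.5],[0,-0.6,-0.5,0,0,0,0.5],[0,-0.9,-0.5,0,0,0,1],[0,-1,-0.5,0,0,-0.1,1],[0,-1,-0.5,0,0,-0.2,1],[0,-1,-0.5,0,0,-0.3,1],[0,-1,-0.5,0,0,-0.4,1],[0,-1,-0.5,0,0,-0.5,1],[0,-1,-0.5,0,0,-0.6,1],[0,-1,-0.5,0,0,-0.7,1],[0,-1,-0.5,0,0,-0.8,1],[0,-1,-0.5,0,0,-0.9,1],[0,-1,-0.5,0,0,-1,1],[0,-1,-0.5,0,0,-1.0,1],[0,-1,-0.5,0,0,-1.0,1]]}}

```text
time_s: 20.45
tool_pos: [0.4376, 0.0472, 0.2178]
tool_rot: [-180.0, 0.0, -178.6]
force: [0.0, 0.2, -0.2]
grip_width: 0.0867
grasp_force: 0.0
```

```bash
python3 - <<'E'
from h import *
print(env.get_obs()['qpos'].round(0))
a=shot('top','t4.png');b=shot('scene','s4.png')
A=cv2.resize(a[140:330,150:350],(600,570),interpolation=cv2.INTER_CUBIC)
B=cv2.resize(b[215:335,200:340],(200*7//6*0+233,200),interpolation=cv2.INTER_CUBIC)
B=cv2.copyMakeBorder(cv2.resize(b[225:305,235:302],(200,239),interpolation=cv2.INTER_CUBIC),0,570-239,0,0,cv2.BORDER_CONSTANT)
cv2.imwrite('pics/t4c.png',np.hstack([A,B])[:,:,::-1])
for n,z in((.156,'up'),(.131,'down')): print(z,proj('top',[.6375,.066,n]),proj('scene',[.6375,.066,n]))
go(.4535,.2372,.2,185.7)
E
```

```text
[ 38.  -8. -44. 110.  -6.  76.  88.]
up [[285.4748664  204.28788206]] [[281.48549529 235.91785163]]
down [[286.64912765 206.07801795]] [[281.64134237 243.45887222]]
move [-0.102, 0.948, 0.089] [-0.0, 0.0, -0.05]
```

View pics/t4c.png

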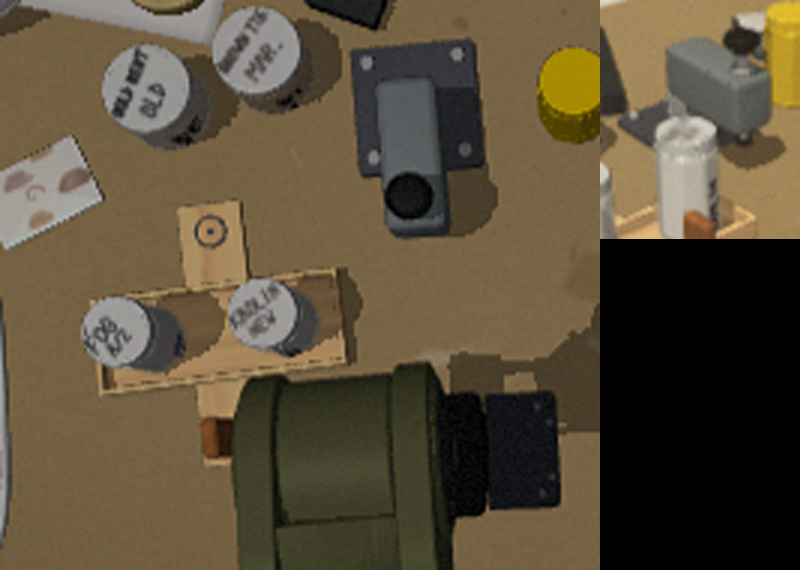

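The knob is up: its rod shows in the scene view. Both jars stand in the tray. Next I'll grip the paddle.

>>> {"method": "apply_moves", "body": {"moves": [[0,0.25,0,0,0,0,0.6],[-0.05,0.5,0,0,0,-0.05,0.6],[-0.102,0.75,0,0,0,-0.05,0.6],[-0.102,0.948,0,0,0,-0.05,0.6],[-0.102,0.948,0,0,0,-0.05,0.6],[-0.102,0.948,0,0,0,-0.05,0.6],[-0.102,0.948,0,0,0,-0.05,0.6]]}}

```text
time_s: 21.25
tool_pos: [0.4537, 0.2356, 0.2175]
tool_rot: [-179.9, -0.0, -174.4]
force: [-0.1, -0.5, 0.4]
grip_width: 0.0528
grasp_force: 0.0
```

```bash
python3 - <<'E'
from h import *
a=shot('top','t5.png')
d=[x for x in boxes_of('top','mark')][:1]; print(d)
g=np.abs(cv2.cvtColor(a,6).astype(int)-cv2.cvtColor(cv2.imread('pics/t0.png' if 0 else 'pics/top0.png')[:,:,::-1].copy(),6).astype(int))
print('mark change',g[205:228,210:232].mean())
go(.4535,.2372,.057,185.7)
E
```

```text
[{'location': [223.4, 243.0], 'conf': 0.84}]
mark change 12.460474308300395
move [0.001, 0.011, 0.803] [-0.001, 0.0, -0.002]
```

```bash
python3 - <<'E'
import cv2
T=cv2.imread('pics/top0.png')[207:227,210:230]
for f in('t4','t5'):
    I=cv2.imread(f'pics/{f}.png')[185:300,170:300]; print(cv2.minMaxLoc(cv2.matchTemplate(I,T,cv2.TM_CCOEFF_NORMED))[1::2], 'expect (40,22)')
E
```

```text
(0.9962717890739441, (40, 22)) expect (40,22)
(0.9961998462677002, (40, 22)) expect (40,22)
```

Unmoved. Descend and pinch.

>>> {"method": "apply_moves", "body": {"moves": [[0,0.01,0.2,0,0,0,0.6],[0,0.01,0.4,0,0,0,0.6],[0,0.01,0.55,0,0,0,0.6],[0,0.01,0.7,0,0,0,0.6],[0,0.01,0.803,0,0,0,0.6],[0,0.01,0.803,0,0,0,0.6],[0,0.01,0.803,0,0,0,0.3],[0,0.01,0.803,0,0,0,0.1],[0,0.01,0.803,0,0,0,0.1],[0,0.01,0.803,0,0,0,0.1],[0,0.01,0.803,0,0,0,0.1],[0,0.01,0.803,0,0,0,0.1]], "grip_force": 30}}

```text
time_s: 22.55
tool_pos: [0.4538, 0.2363, 0.0575]
tool_rot: [-179.7, -0.0, -174.4]
force: [-2.0, -4.9, 5.4]
grip_width: 0.0141
grasp_force: 30.1
```

```bash
python3 - <<'E'
from h import *
# target: mark at foot, tray yaw 3 -> grip point 0.182 behind mark
f=np.array([.6365,.0655]); y=np.radians(3.); g=f-.182*np.array([np.cos(y),np.sin(y)]); print(g)
go(*g,.057,183.0)
E
```

```text
[0.45474942 0.05597486]
move [0.084, -0.898, 0.007] [-0.003, -0.0, 0.031]
```

>>> {"method": "apply_moves", "body": {"moves": [[0,-0.02,0,0,0,0,0.1],[0,-0.06,0,0,0,0,0.1],[0.01,-0.11,0,0,0,0,0.1],[0.02,-0.16,0,0,0,0,0.1],[0.02,-0.21,0,0,0,0,0.1],[0.03,-0.27,0,0,0,0.01,0.1],[0.03,-0.33,0,0,0,0.01,0.1],[0.04,-0.39,0,0,0,0.01,0.1],[0.04,-0.45,0,0,0,0.01,0.1],[0.05,-0.51,0,0,0,0.02,0.1],[0.05,-0.57,0,0,0,0.02,0.1],[0.06,-0.63,0,0,0,0.02,0.1],[0.06,-0.69,0,0,0,0.02,0.1],[0.07,-0.75,0,0,0,0.02,0.1],[0.07,-0.8,0,0,0,0.03,0.1],[0.08,-0.84,0,0,0,0.03,0.1],[0.084,-0.87,0,0,0,0.03,0.1],[0.084,-0.89,0,0,0,0.03,0.1],[0.084,-0.898,0,0,0,0.03,0.1],[0.084,-0.898,0,0,0,0.03,0.1]]}}

```text
time_s: 24.55
tool_pos: [0.4545, 0.0614, 0.0575]
tool_rot: [179.8, 0.1, -176.7]
force: [-0.4, 6.0, 2.5]
grip_width: 0.0139
grasp_force: 30.2
```

```bash
python3 - <<'E'
from h import *
a=shot('top','t6.png'); go(.4547,.056,.057,183)
cv2.imwrite('pics/t6c.png',cv2.resize(a[170:320,220:360],None,fx=4,fy=4,interpolation=cv2.INTER_CUBIC)[:,:,::-1])
f=[.6365,.0655]; o=np.r_[f]-.09*np.array([np.cos(np.radians(3)),np.sin(np.radians(3))])
print(((proj('top',tray(*o,3,TP[:7]))-[220,170]+.5)*4-.5).round(0).tolist())
E
```

```text
move [0.001, -0.027, 0.002] [0.002, 0.001, 0.004]
[[126.0, 261.0], [458.0, 234.0], [469.0, 363.0], [135.0, 390.0], [289.0, 178.0], [244.0, 144.0], [329.0, 137.0]]
```

View pics/t6c.png

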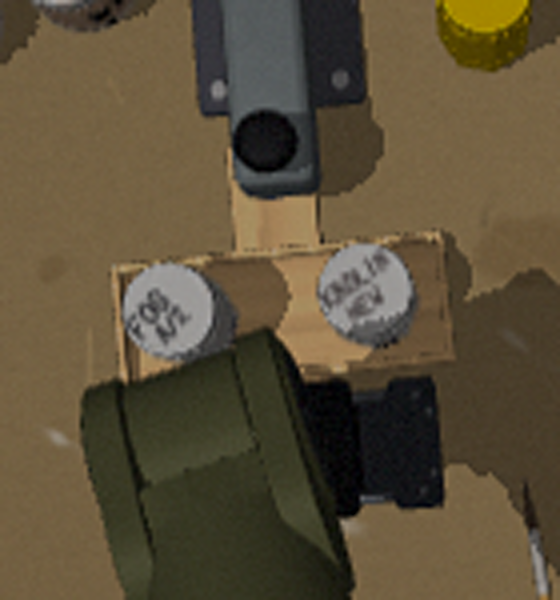

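```bash
cat >> h.py <<'E'
def rep(uv,idx,s,off):
    uv=(np.array(uv)+.5)/s-.5+off; x,r=trayfit(uv,idx=idx); m=tray(*x,TP[4])[0]
    print('tray',x.round(4),'mark',m.round(4),'grip',tray(*x,[-.092,0,0])[0].round(4),r.round(1).tolist()); return x
E
python3 - <<'E'
from h import *
rep([(112,268),(442,232),(456,357)],[0,1,2],4,[220,170])
E
```

```text
tray [0.5461 0.0696 4.8585] mark [0.6357 0.0772 0.01  ] grip [0.4544 0.0618 0.    ] [[-0.3, -0.0], [0.0, -0.5], [0.2, 0.5]]
```

>>> {"method": "apply_moves", "body": {"moves": [[0,-0.01,0,0,0,0.01,0.1],[0,-0.02,0,0,0,0.02,0.1],[0,-0.03,0,0,0,0.03,0.1],[0,-0.03,0,0,0,0.03,0.1],[0,-0.03,0,0,0,0.03,0.1]]}}

```text
time_s: 25.1
tool_pos: [0.4553, 0.055, 0.0575]
tool_rot: [179.9, 0.1, -179.2]
force: [1.2, 6.3, -0.5]
grip_width: 0.0136
grasp_force: 30.2
```

```bash
cat >> h.py <<'E'
def track(f0,f1,x0,z=.026):
    "tray pose from picture f1: subpixel LK track of the wall corners from f0, whose tray pose is x0"
    a,b=(cv2.cvtColor(cv2.imread('pics/'+f),6) for f in(f0,f1))
    p0=proj('top',tray(*x0,TP[:3])).astype(np.float32).reshape(-1,1,2)
    p1,st,e=cv2.calcOpticalFlowPyrLK(a,b,p0,None,winSize=(13,13),maxLevel=1)
    x,r=trayfit(p1.reshape(-1,2),idx=[0,1,2]); print('st',st.ravel(),'flow',(p1-p0).reshape(-1,2).round(2).tolist(),'tray',x.round(4),'mark',tray(*x,TP[4])[0].round(4),'res',r.round(1).tolist())
E
python3 - <<'E'
from h import *
a=shot('top','t7.png'); print(env.get_obs()['tool_pos'],env.get_obs()['tool_rot'])
track('t6.png','t7.png',[.5461,.0696,4.86])
E
```

```text
[0.45532914 0.05502227 0.05750947] [ 1.79859901e+02  1.23569349e-01 -1.79237037e+02]
st [1 1 1] flow [[4.230000019073486, -2.069999933242798], [4.710000038146973, 1.0099999904632568], [3.7899999618530273, 1.2699999809265137]] tray [0.5469 0.0593 2.7525] mark [0.6368 0.0636 0.01  ] res [[0.2, 0.1], [0.0, 0.0], [-0.2, -0.1]]
```

>>> {"method": "apply_moves", "body": {"moves": [[0,0.015,0,0,0,0,0.1],[0,0.03,0,0,0,0,0.1],[0,0.045,0,0,0,0,0.1],[0,0.055,0,0,0,0,0.1],[0,0.055,0,0,0,0,0.1]]}}

```text
time_s: 25.65
tool_pos: [0.4548, 0.0597, 0.0575]
tool_rot: [-179.7, -0.0, -179.7]
force: [-1.4, -9.5, 6.9]
grip_width: 0.0137
grasp_force: 30.1
```

```bash
python3 - <<'E'
from h import *
a=shot('top','t8.png'); o=env.get_obs(); print(o['tool_pos'],o['force'])
track('t6.png','t8.png',[.5461,.0696,4.86])
E
```

```text
[0.45476075 0.05967543 0.05750421] [-0.74264189 -8.82015735  7.70554074]
st [1 1 1] flow [[4.090000152587891, -3.190000057220459], [4.610000133514404, 2.200000047683716], [2.3499999046325684, 3.069999933242798]] tray [0.5465 0.0613 0.8917] mark [0.6365 0.0627 0.01  ] res [[0.0, -0.0], [-0.0, 0.3], [-0.0, -0.3]]
```

>>> {"method": "apply_moves", "body": {"moves": [[0,0,0,0,0,-0.01,0.1],[0,0,0,0,0,-0.02,0.1],[0,0,0,0,0,-0.03,0.1],[0,0,0,0,0,-0.03,0.1]]}}

```text
time_s: 26.1
tool_pos: [0.4546, 0.0597, 0.0575]
tool_rot: [-179.7, -0.1, -177.2]
force: [-1.6, -9.4, 7.8]
grip_width: 0.0143
grasp_force: 31.2
```

```bash
python3 - <<'E'
from h import *
a=shot('top','t9.png'); o=env.get_obs(); print(o['tool_pos'],o['force'])
track('t6.png','t9.png',[.5461,.0696,4.86])
E
```

```text
[0.45464067 0.05968942 0.05749383] [-1.66599614 -7.94267572  6.4965072 ]
st [1 1 1] flow [[4.099999904632568, -3.1700000762939453], [4.639999866485596, 2.2200000286102295], [2.2300000190734863, 3.140000104904175]] tray [0.5464 0.0613 0.841 ] mark [0.6364 0.0627 0.01  ] res [[0.0, -0.0], [-0.1, 0.4], [0.1, -0.3]]
```

Torsional backlash only; keep turning.

>>> {"method": "apply_moves", "body": {"moves": [[0,0,0,0,0,-0.01,0.1],[0,0,0,0,0,-0.02,0.1],[0,0,0,0,0,-0.03,0.1],[0,0,0,0,0,-0.03,0.1]]}}

```text
time_s: 26.55
tool_pos: [0.4544, 0.0597, 0.0575]
tool_rot: [-179.8, -0.1, -174.6]
force: [-2.3, -8.5, 8.5]
grip_width: 0.0149
grasp_force: 32.7
```

```bash
python3 - <<'E'
from h import *
a=shot('top','t10.png'); o=env.get_obs(); print(o['tool_pos'],o['force'])
track('t6.png','t10.png',[.5461,.0696,4.86])
E
```

```text
[0.45436478 0.05968772 0.05746558] [-1.78518042 -7.98908347  7.3653608 ]
st [1 1 1] flow [[4.090000152587891, -3.1700000762939453], [4.579999923706055, 2.2100000381469727], [2.2699999809265137, 3.180000066757202]] tray [0.5464 0.0614 0.8552] mark [0.6364 0.0627 0.01  ] res [[0.0, -0.0], [-0.0, 0.4], [0.0, -0.4]]
```

>>> {"method": "apply_moves", "body": {"moves": [[0,0,0,0,0,-0.01,0.1],[0,0,0,0,0,-0.02,0.1],[0,0,0,0,0,-0.03,0.1],[0,0,0,0,0,-0.03,0.1]]}}

```text
time_s: 27.0
tool_pos: [0.454, 0.0597, 0.0574]
tool_rot: [-179.8, -0.2, -172.1]
force: [-3.5, -8.1, 10.0]
grip_width: 0.0157
grasp_force: 34.0
```

```bash
python3 - <<'E'
from h import *
a=shot('top','t11.png'); o=env.get_obs(); print(o['tool_pos'],o['force'])
track('t6.png','t11.png',[.5461,.0696,4.86])
E
```

```text
[0.45409072 0.05970042 0.05744272] [-2.49225473 -7.90788494  8.30148526]
st [1 1 1] flow [[4.090000152587891, -3.1700000762939453], [4.590000152587891, 2.190000057220459], [2.3299999237060547, 3.180000066757202]] tray [0.5464 0.0613 0.8734] mark [0.6364 0.0627 0.01  ] res [[0.0, -0.0], [-0.0, 0.4], [-0.0, -0.4]]
```

>>> {"method": "apply_moves", "body": {"moves": [[0,0,0,0,0,0.02,0.1],[0,0,0,0,0,0.04,0.1],[0,0,0,0,0,0.06,0.1],[0,0,0,0,0,0.06,0.1]]}}

```text
time_s: 27.45
tool_pos: [0.4542, 0.0597, 0.0574]
tool_rot: [-179.7, -0.1, -177.1]
force: [-3.4, -8.8, 8.4]
grip_width: 0.0144
grasp_force: 29.1
```

>>> {"method": "apply_moves", "body": {"moves": [[0,0,0,0,0,0,0],[0,0,0,0,0,0,0],[0,0,0,0,0,0,0]], "grip_force": 60}}

```text
time_s: 27.75
tool_pos: [0.4542, 0.0597, 0.0574]
tool_rot: [-179.7, -0.1, -177.2]
force: [-3.1, -8.7, 9.0]
grip_width: 0.0138
grasp_force: 58.8
```

```bash
python3 - <<'E'
from h import *
a=shot('top','t12.png'); o=env.get_obs(); print(o['tool_pos'],o['force'])
track('t6.png','t12.png',[.5461,.0696,4.86])
E
```

```text
[0.45418566 0.05972422 0.05745815] [-2.82620659 -8.99789397  8.76149318]
st [1 1 1] flow [[4.090000152587891, -3.1600000858306885], [4.630000114440918, 2.2300000190734863], [2.2699999809265137, 3.2100000381469727]] tray [0.5464 0.0613 0.8351] mark [0.6363 0.0626 0.01  ] res [[0.0, -0.0], [-0.1, 0.4], [0.0, -0.4]]
```

```bash
python3 - <<'E'
from h import *
a=cv2.imread('pics/t12.png')
cv2.imwrite('pics/t12c.png',cv2.resize(a[170:320,220:360],None,fx=4,fy=4,interpolation=cv2.INTER_CUBIC))
E
```

```text
(no output)
```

View pics/t12c.png

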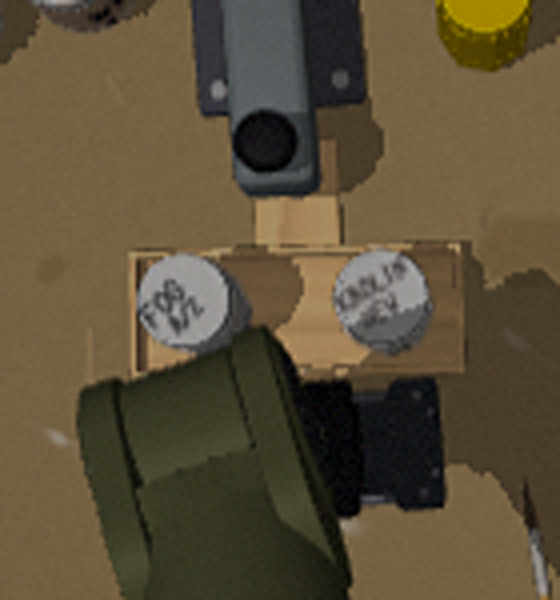

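```bash
python3 - <<'E'
from h import *
rep([(128,253),(467,242),(464,370),(132,376)],[0,1,2,3],4,[220,170])
rep([(128,253),(467,242),(464,370)],[0,1,2],4,[220,170])
# tongue edges where it leaves the wall (z=.01, x~.05) 
for u,v in((253,205),(341,205),(255,240),(342,240)): print(ray('top',(np.array([u,v])+.5)/4-.5+[220,170],.01).round(4))
E
```

```text
tray [ 0.5479  0.0603 -0.2879] mark [0.6379 0.0599 0.01  ] grip [0.4559 0.0608 0.    ] [[0.5, -0.9], [-0.9, -0.2], [0.6, 0.3], [-0.2, 0.7]]
tray [0.547  0.0604 0.1059] mark [0.637  0.0606 0.01  ] grip [0.455  0.0602 0.    ] [[0.4, -0.3], [-1.1, -0.1], [0.7, 0.4]]
[0.6193 0.0895]
[0.6175 0.0317]
[0.5961 0.0887]
[0.5944 0.0315]
```

>>> {"method": "apply_moves", "body": {"moves": [[0,0,0,0,0,-0.015,0],[0,0,0,0,0,-0.03,0],[0,0,0,0,0,-0.045,0],[0,0,0,0,0,-0.06,0],[0,0,0,0,0,-0.06,0]]}}

```text
time_s: 28.3
tool_pos: [0.4554, 0.0609, 0.0575]
tool_rot: [-179.9, 0.0, -172.0]
force: [1.6, -7.1, 3.6]
grip_width: 0.0138
grasp_force: 58.9
```

```bash
cat >> h.py <<'E'
def dtray(f0,f1):
    "image-plane motion of the tray (rigid ECC on its visible right part), in px/deg"
    a,b=(cv2.cvtColor(cv2.imread('pics/'+f),6)[222:264,305:345] for f in(f0,f1))
    W=np.eye(2,3,dtype=np.float32); cc,W=cv2.findTransformECC(a,b,W,cv2.MOTION_EUCLIDEAN,(3,200,1e-6))
    c=np.array([20,21,1]); print('ecc',round(cc,3),'shift',(W@c-c[:2]).round(2),'rot',np.degrees(np.arctan2(W[1,0],W[0,0])).round(2))
def tongue(f):
    "lateral centre of the tongue in front of the wall: edges by gradient along rows"
    g=cv2.GaussianBlur(cv2.cvtColor(cv2.imread('pics/'+f),6),(0,0),.7).astype(float)
    for v in(222,224,226,228):
        d=np.diff(g[v,270:320]); 
        def pk(i): 
            y=d[i-1:i+2]; return 270.5+i+.5*(y[0]-y[2])/(y[0]-2*y[1]+y[2])
        u=[pk(1+d[1:26].argmax()),pk(26+d[26:48].argmin())]; P=[ray('top',(k,v),.01) for k in u]
        print('tongue',v,np.round(u,2),'mid',np.mean(P,0).round(4),'w',np.linalg.norm(P[0]-P[1]).round(4))
E
python3 - <<'E'
from h import *
a=shot('top','t13.png'); o=env.get_obs(); print(o['tool_pos'],o['force'],o['tool_rot'])
track('t6.png','t13.png',[.5461,.0696,4.86]); tongue('t12.png'); tongue('t13.png'); dtray('t12.png','t13.png')
E
```

```text
[0.45540666 0.06087253 0.05747215] [ 2.20196907 -5.63262198  3.75813013] [-1.79842391e+02  3.62747144e-02 -1.71981793e+02]
st [1 1 1] flow [[-0.15000000596046448, -0.25999999046325684], [-0.4699999988079071, -0.9900000095367432], [-0.23999999463558197, -0.7300000190734863]] tray [0.5476 0.0702 5.245 ] mark [0.6372 0.0784 0.01  ] res [[-0.2, -0.0], [0.1, 0.2], [0.1, -0.1]]
tongue 222 [283.57 303.68] mid [0.6154 0.0613] w 0.0529
tongue 224 [283.58 303.96] mid [0.6101 0.061 ] w 0.0536
tongue 226 [283.54 304.13] mid [0.6048 0.061 ] w 0.0542
tongue 228 [283.48 304.22] mid [0.5996 0.0611] w 0.0545
tongue 222 [277.54 298.31] mid [0.6159 0.0763] w 0.0547
tongue 224 [277.54 298.31] mid [0.6106 0.0764] w 0.0547
tongue 226 [277.54 298.35] mid [0.6053 0.0765] w 0.0548
tongue 228 [278.  298.4] mid [0.6    0.0759] w 0.0537
ecc 0.878 shift [-4.   -2.53] rot -6.36
```

>>> {"method": "apply_moves", "body": {"moves": [[0,0,0,0,0,0.015,0],[0,0,0,0,0,0.03,0],[0,0,0,0,0,0.045,0],[0,0,0,0,0,0.06,0],[0,0,0,0,0,0.06,0]]}}

```text
time_s: 28.85
tool_pos: [0.4549, 0.0641, 0.0575]
tool_rot: [-180.0, 0.1, -176.8]
force: [-0.2, -0.4, 5.5]
grip_width: 0.0142
grasp_force: 59.8
```

```bash
python3 - <<'E'
from h import *
a=shot('top','t14.png'); o=env.get_obs(); print(o['tool_pos'],o['force'],o['tool_rot'])
track('t6.png','t14.png',[.5461,.0696,4.86]); tongue('t14.png')
E
```

```text
[0.45491643 0.0640856  0.05746808] [-0.17538646 -1.79374107  5.49858616] [-1.79994217e+02  4.73765321e-02 -1.76826588e+02]
st [1 1 1] flow [[0.05999999865889549, -1.4199999570846558], [0.3799999952316284, 0.4000000059604645], [-0.3799999952316284, 1.0800000429153442]] tray [0.5469 0.07   3.4061] mark [0.6368 0.0753 0.01  ] res [[0.1, 0.0], [-0.0, 0.3], [-0.1, -0.3]]
tongue 222 [278.59 299.25] mid [0.6158 0.0737] w 0.0544
tongue 224 [278.62 299.29] mid [0.6105 0.0737] w 0.0544
tongue 226 [278.48 299.3 ] mid [0.6052 0.074 ] w 0.0548
tongue 228 [278.52 299.34] mid [0.5999 0.074 ] w 0.0548
```

>>> {"method": "apply_moves", "body": {"moves": [[0,-0.015,0,0,0,0,0],[0,-0.03,0,0,0,0,0],[0,-0.045,0,0,0,0,0],[0,-0.06,0,0,0,0,0],[0,-0.07,0,0,0,0,0],[0,-0.07,0,0,0,0,0]]}}

```text
time_s: 29.5
tool_pos: [0.4555, 0.0543, 0.0575]
tool_rot: [179.7, 0.1, -176.6]
force: [-0.4, 9.1, 4.9]
grip_width: 0.0136
grasp_force: 60.2
```

```bash
python3 - <<'E'
from h import *
a=shot('top','t15.png'); o=env.get_obs(); print(o['tool_pos'],o['force'],o['tool_rot'])
track('t6.png','t15.png',[.5461,.0696,4.86]); tongue('t15.png')
E
```

```text
[0.45544845 0.0543049  0.05747092] [0.15264854 8.04167231 4.58091325] [ 1.79709513e+02  7.66244231e-02 -1.76639028e+02]
st [1 1 1] flow [[3.2200000286102295, -1.2300000190734863], [3.4100000858306885, -0.3100000023841858], [3.430000066757202, -0.07000000029802322]] tray [0.5476 0.0611 4.234 ] mark [0.6374 0.0677 0.01  ] res [[0.2, 0.1], [0.1, 0.1], [-0.3, -0.1]]
tongue 222 [281.56 302.27] mid [0.6156 0.0658] w 0.0545
tongue 224 [281.61 302.31] mid [0.6103 0.0658] w 0.0545
tongue 226 [281.52 302.32] mid [0.605 0.066] w 0.0547
tongue 228 [281.68 302.35] mid [0.5997 0.0659] w 0.0543
```

>>> {"method": "apply_moves", "body": {"moves": [[0,-0.003,0,0,0,0,0],[0,-0.006,0,0,0,0,0],[0,-0.006,0,0,0,0,0]]}}

```text
time_s: 29.85
tool_pos: [0.4555, 0.0536, 0.0575]
tool_rot: [179.7, 0.1, -176.6]
force: [-0.3, 9.3, 3.9]
grip_width: 0.0139
grasp_force: 60.2
```

>>> {"method": "apply_moves", "body": {"moves": [[0,0,0,0,0,0,0.2],[0,0,0,0,0,0,0.4],[0,0,0,0,0,0,0.5],[0,0,0,0,0,0,0.5],[0,0,0,0,0,0,0.5],[0,0,-0.2,0,0,0,0.5],[0,0,-0.4,0,0,0,0.5],[0,0,-0.6,0,0,0,0.5],[0,0,-0.8,0,0,0,0.5],[0,-0.25,-0.8,0,0,0,0.5],[0,-0.5,-0.8,0,0,0,0.2],[0,-0.75,-0.8,0,0,0,0],[0,-1,-0.8,0,0,0,0],[0,-1,-0.8,0,0,0,0]], "grip_force": 20}}

```text
time_s: 31.25
tool_pos: [0.4647, -0.1597, 0.2163]
tool_rot: [-179.9, -0.1, -177.6]
force: [-0.7, -1.0, -0.6]
grip_width: 0.0194
grasp_force: 0.0
```

```bash
python3 - <<'E'
from h import *
a=shot('top','t16.png'); b=shot('scene','s16.png')
track('t6.png','t16.png',[.5461,.0696,4.86]); tongue('t16.png')
cv2.imwrite('pics/t16c.png',cv2.resize(a[170:320,220:360],None,fx=4,fy=4,interpolation=cv2.INTER_CUBIC)[:,:,::-1])
go(.637,.066,.2,185.7); print(env.get_obs()['tool_pos'])
E
```

```text
st [1 1 1] flow [[3.630000114440918, -1.1699999570846558], [3.700000047683716, -0.38999998569488525], [32.720001220703125, 93.79000091552734]] tray [  0.4757   0.0403 -11.4244] mark [0.5639 0.0224 0.01  ] res [[13.1, 16.3], [12.8, 39.3], [-25.5, -54.7]]
tongue 222 [281.55 302.3 ] mid [0.6156 0.0658] w 0.0546
tongue 224 [281.5  302.32] mid [0.6103 0.0659] w 0.0548
tongue 226 [281.81 302.35] mid [0.605  0.0656] w 0.054
tongue 228 [282.38 302.4 ] mid [0.5997 0.0649] w 0.0526
move [-0.911, 1.046, 0.084] [0.001, -0.001, -0.032]
[ 0.46573721 -0.15220244  0.21654391]
```

View pics/t16c.png

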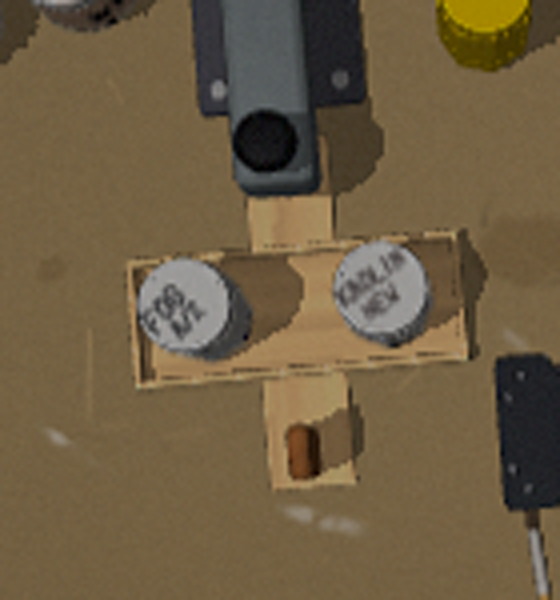

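```bash
python3 - <<'E'
from h import *
x=rep([(127,262),(459,231),(468,357),(137,387)],range(4),4,[220,170])
# model-based refine: maximise edge strength along predicted top-outline, tongue and tail edges
from scipy.optimize import minimize
g=cv2.GaussianBlur(cv2.cvtColor(cv2.imread('pics/t16.png'),6).astype(np.float32),(0,0),.8)
G=np.hypot(cv2.Sobel(g,5,1,0),cv2.Sobel(g,5,0,1))
L=lambda p,q,n=60:np.linspace(p,q,n)
S=np.vstack([L((42,108,26),(42,-108,26)),L((-42,-108,26),(-42,108,26)),L((42,108,26),(-42,108,26)),L((42,-108,26),(-42,-108,26)),L((50,28,10),(66,28,10),25),L((50,-28,10),(66,-28,10),25),L((-55,28,10),(-108,28,10),40),L((-55,-28,10),(-108,-28,10),40)])/1000
def J(p):
    uv=proj('top',tray(p[0]/100,p[1]/100,p[2],S)).astype(np.float32); return -cv2.remap(G,uv[:,0].reshape(-1,1),uv[:,1].reshape(-1,1),1).mean()
b=min((minimize(J,[x[0]*100+i,x[1]*100+j,x[2]+k],method='Nelder-Mead') for i in(-.2,.2) for j in(-.2,.2) for k in(-1,1)),key=lambda r:r.fun)
p=[b.x[0]/100,b.x[1]/100,b.x[2]]; print(np.round(p,4),b.fun,'mark',tray(*p,TP[4])[0])
# foot: knob disc centre, dark blob
h=cv2.cvtColor(cv2.imread('pics/t16.png'),6)[192:218,272:302]; n,l,s,c=cv2.connectedComponentsWithStats((h<40).astype(np.uint8)); i=1+s[1:,4].argmax(); print(s[i],c[i]+[272,192],ray('top',c[i]+[272,192],.154))
E
```

```text
tray [0.5485 0.0603 3.5578] mark [0.6383 0.0659 0.01  ] grip [0.4567 0.0546 0.    ] [[-0.2, -0.5], [-0.2, -0.4], [0.5, 0.5], [-0.2, 0.5]]
[0.5478 0.0621 3.7285] -97.64354705810547 mark [0.63761843 0.06797113 0.01      ]
[  6   6  17  15 200] [285.93 204.99] [0.63616787 0.06518851]
```

The tray sits with its mark about 2 mm from the foot axis, both jars upright. Next, the latch push.

>>> {"method": "apply_moves", "body": {"moves": [[-0.2,0.2,0,0,0,0,0],[-0.4,0.4,0,0,0,0,0],[-0.6,0.6,0,0,0,0,0],[-0.8,0.8,0,0,0,0,0],[-0.88,0.95,0,0,0,0,0],[-0.88,1,0,0,0,0,0],[-0.88,1,0,0,0,0,0]]}}

```text
time_s: 32.05
tool_pos: [0.6303, 0.0659, 0.2171]
tool_rot: [179.8, -0.0, -176.3]
force: [-0.1, 0.3, -0.4]
grip_width: -0.0
grasp_force: 0.0
```

```bash
python3 - <<'E'
from h import *
go(.637,.066,.16,183); print(env.get_obs()['tool_pos'])
E
```

```text
move [-0.034, -0.003, 0.286] [0.003, -0.0, 0.008]
[0.63031284 0.06589807 0.21711268]
```

>>> {"method": "apply_moves", "body": {"moves": [[-0.034,0,0.1,0,0,0,0],[-0.034,0,0.2,0,0,0,0],[-0.034,0,0.28,0,0,0,0],[-0.034,0,0.32,0,0,0,0],[-0.034,0,0.36,0,0,0,0],[-0.034,0,0.4,0,0,0,0],[-0.034,0,0.43,0,0,0,0],[-0.034,0,0.46,0,0,0,0],[-0.034,0,0.48,0,0,0,0],[-0.034,0,0.5,0,0,0,0],[-0.034,0,0.51,0,0,0,0],[-0.034,0,0.51,0,0,0,0]]}}

```text
time_s: 33.25
tool_pos: [0.6389, 0.0573, 0.1221]
tool_rot: [-179.8, 0.2, -177.0]
force: [-11.7, -3.8, 31.8]
grip_width: 0.0007
grasp_force: 16.1
```

>>> {"method": "apply_moves", "body": {"moves": [[0,0,-0.05,0,0,0,0],[0,0,-0.15,0,0,0,0],[0,0,-0.3,0,0,0,0],[0,0,-0.5,0,0,0,0],[0.3,0,-0.5,0,0,0,0],[0.6,-0.2,-0.5,0,0,0,0],[0.88,-0.4,-0.5,0,0,0,0],[0.88,-0.7,-0.5,0,0,0,0],[0.88,-1,-0.5,0,0,0,0],[0.88,-1,-0.5,0,0,0,0]]}}

```text
time_s: 34.25
tool_pos: [0.4726, -0.1491, 0.2159]
tool_rot: [-179.8, 0.1, -176.9]
force: [0.2, -0.6, 0.4]
grip_width: 0.0008
grasp_force: 0.0
```

```bash
python3 - <<'E'
from h import *
a=shot('top','t17.png');b=shot('scene','s17.png')
A=cv2.resize(a[170:320,220:360],(560,600),interpolation=cv2.INTER_CUBIC)
B=cv2.copyMakeBorder(cv2.resize(b[225:345,235:295],(240,480),interpolation=cv2.INTER_CUBIC),0,120,0,0,cv2.BORDER_CONSTANT)
cv2.imwrite('pics/t17c.png',np.hstack([A,B])[:,:,::-1])
dtray('t16.png','t17.png')
for j in jars('top',.01): print(*j)
E
```

```text
ecc 0.916 shift [-0.08 -0.15] rot -0.6
top [504. 309.] 0.9 769 [ 11.  50. 121.] [ 0.3813 -0.4512]
top [312. 243.] 0.63 546 [135. 129. 126.] [0.5514 0.0021]
top [340. 173.] 0.57 606 [164. 135.   0.] [ 0.7304 -0.0651]
```

View pics/t17c.png

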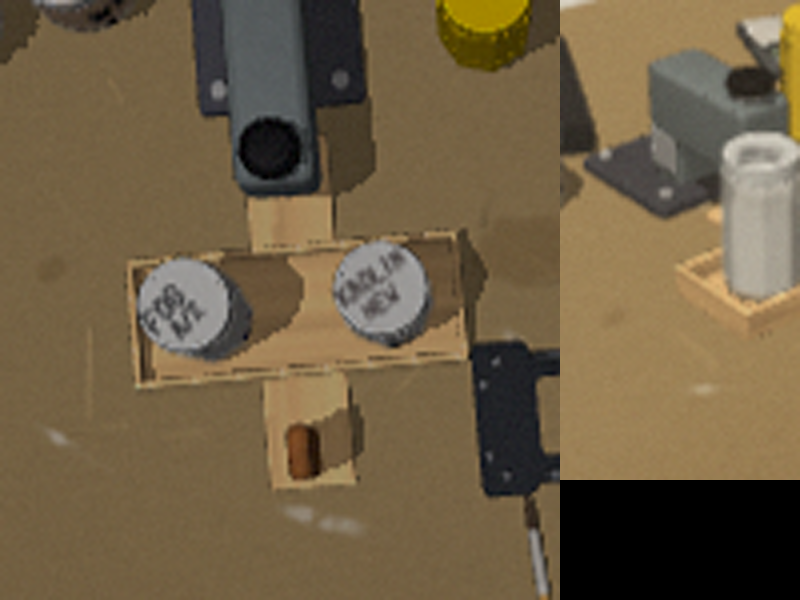

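The knob is latched down, with no rod showing in the scene view. The tray hasn't moved, both jars stand in it, and the arm is clear.

```bash
python3 -c "
from cell import env
print(env.sign_off())"
```

```text
the job is handed in; nothing more can be done
None
```

Job handed in: both tall jars found on the table stand upright in the tray, the ring mark is within about 2–3 mm of the foot's centre by my camera measurements, and the clamp is latched down.

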